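# Put the bench spares back with their own kind

## Robot

A 7-joint arm with a two-finger parallel gripper is mounted at the origin on a cart in front of the work surface, level with it; the furniture and walls round the work are solid. World frame = base frame: x ahead of the robot, y to its left, z up, the work surface at z = 0. Lengths are in m, angles in rad, forces in N, time in s.
With the tool pointing down it reaches from about 0.425 to 0.975 m from the base axis. Payload 16.7 kg.
Tool frame: the origin (TCP) lies on the centre line of the jaws, within the pads' length; the fingertips stand 17 mm ahead of it and the grasp point (between the pads) lies 2 mm behind it; z points along the fingers, y is the line along which they close (so a half turn about z gives the same grasp; the last joint's range is limited). The gripper opens to 85 mm and grips with 20 to 120 N. Pads are 22 mm wide; open, the fingers measure 114 mm over their backs; the gripper's body (76 mm by 85 mm) begins 54 mm behind the grasp point. The pads swing forward as they close: fully open they stand 13 mm farther back than shut.
Start: joints at [-1.464, 0.426, 0.074, 1.606, -0.034, 1.111, -0.067], TCP at [0.171, 0.653, 0.248] pointing down, gripper open.
Joint ranges: [-2.85, 2.85], [-0.5, 2.14], [-1.23, 1.37], [0.21, 2.46], [-1.02, 4.16], [0.16, 2.05], [-2.73, 2.73]. Speed limits (rad/s): [1.89, 1.89, 2.39, 2.39, 3.01, 3.01, 3.01].

## Interface

Orientations are given as a rotation vector (axis times angle).
In Python, from cell import robot, capture, camera_model gives the robot as it stands. The module is installed in compiled form; this text tells all that it offers.
- The arm moves only by the tool apply_moves, never from a script. Its argument "targets" is text: rows parted by semicolons, each of 4 numbers parted by spaces: the shift along the tool's x, y, z in normalised numbers (1 is 75 cm), then the turn about the tool's z in fractions of the full range, 1 being 120 degrees. A call has 1 to 20 rows; each row is the pose to reach, as a shift and turn from the pose commanded when the call began, along the tool's axes at that moment; what a row does not reach only later rows make up. A row lasts 1/10 s, in which the tool goes at most 50 mm and 8.59 degrees, less where a joint would pass 70% of its speed; a pose out of reach is approached as far as the arm can. No shift or turn number may pass 1 either way. A call with a gripper value outside its range is refused whole. "fingers" is the finger opening in cm, from 0 to 8.54, set as the call begins (left out, the last holds). The fingers move at their own pace and stop on an object; "force" is the grip in N (left out, the last holds). Time passes only in rows, so rows that repeat a pose let the fingers close. It gives the time, the measured TCP pose, the force, the opening and the grip force at its end, in the units of the state.
- robot.state(): the state, without advancing time (a new reading comes with each control period).
- capture(name): name is "scene" or "top" or "wrist"; returns the picture (480x640x3 uint8, red, green, blue); there is no depth.
- camera_model(name): a dict with "fovy" (degrees; the focal length in pixels is half the picture's height over the tangent of half this angle, whatever the lens; pixels are square), "cx", "cy" (the principal point, pixels), "dist_coeffs" ([k1, k2, p1, p2, k3] as OpenCV has them; the pictures are not rectified), "view" (4x4, takes a point from world to camera coordinates); the wrist camera has in their place "tool_from_camera" (4x4, takes a point from camera to tool coordinates, whose origin is the TCP and whose axes are the flange's). Camera axes: x right, y down, z forward; pixel columns grow to the right and rows downward; lengths in m; the calibration is good to about 2 mm. A picture is of the moment at which its call begins: read the wrist's pose just before it. camera_model takes no time and is no camera call.
- robot.close_job(): hands the job in; it is judged then, once.
The state is a dict: "clock": time; "joint_positions": joint angles; "qd": joint speeds; "joint_efforts": joint torques, N m; "eef_pos": TCP position; "tcp_rot": TCP orientation; "wrist_force": force on the tool from outside, world axes, zero at the start; "moment": the same for the moment, N m; "grip_width": finger opening in m; "gripper_force": force on a finger pad.
Only numpy, scipy, OpenCV 4.12 (cv2) and the standard library are available. Lean on these libraries where they do the work, as an engineer would, in place of code of your own. Each camera call takes 0.05 s, during which the arm holds its last target. There are 200 camera calls.

## Task

Clear the loose spares off the desk, each to its own kind: stand the two 9 V batteries upright, terminals up, fully down in the two free wells of the black battery tray, lay the BNC tee and the BNC barrel on the floor of the grey bin that already holds BNC adapters, and stand the spare knob on the floor of the grey bin that already holds knobs. Leave the eye loupe and the USB stick where they are.

Things in the scene. Friction and masses are not known exactly. Their poses are not given: they have to be found in the camera images.
- battery_a: 9 V block battery standing upright on the desk, terminals up: 18 (its x) x 27 (its y) x 46 mm high (49 with the two terminals), 46 g. Origin: centre of its underside; z up. It is one of two that are alike; either may go in either free well.
- battery_b: 9 V block battery standing upright on the desk, terminals up: 18 (its x) x 27 (its y) x 46 mm high (49 with the two terminals), 46 g. Origin: centre of its underside; z up. It is one of two that are alike; either may go in either free well.
- bnc_tee: Loose BNC tee adapter, bare metal, lying flat: a bar 34 mm long (along its y, 14 mm thick, its axis at x = +5 mm, flat ends) with a 14 mm thick stem towards -x, out to x = -13 mm. 14 mm high, 35 g. Origin: its middle, on the underside. Can be gripped across the flat ends of the bar (close along y at x = +5 mm).
- bnc_barrel: Loose BNC barrel (straight coupler), bare metal, lying flat: a rod 30 mm long along its y, about 12 mm thick, with a hexagon 16 mm wide (x) and 14 mm high round its middle. 20 g. Origin: its middle, on the underside. Grip it across (close along x).
- spare_knob: Loose black instrument knob standing on its wide flange: round, 26 mm across the flange, 18 mm high, a bit narrower at the top, 12 g. Origin: centre of its underside.
- battery_tray: Black battery tray, fixed: block 60 (x) x 136 (y) x 22 mm high, origin centre of underside. Three wells at y = -43, 0, +43 mm, x = 0, each 26 (x) x 35 mm (y), mouth flared 3 mm, floor 7 mm above the underside (15 mm deep). The well at -43 mm already holds a fixed battery; the others are free. A battery fits with its 27 mm side along the tray's y, about 4 mm to spare all round.
- adapter_bin: Bin for the BNC adapters. Grey open moulded bin, blank card in front, fixed: outside 92 (x) x 130 (y) x 24 mm high, walls and floor 2.5 mm. Origin: centre of its underside; x points from the card to the back, y along its length. It already holds one BNC tee and one BNC barrel (fixed) at its -y end, beyond y = -27 mm; its floor from y = -27 to +62 mm is free.
- knob_bin: Bin for the instrument knobs. Grey open moulded bin, blank card in front, fixed: outside 92 (x) x 130 (y) x 24 mm high, walls and floor 2.5 mm. Origin: centre of its underside; x points from the card to the back, y along its length. It already holds two knobs like the loose one (fixed) at its -y end, beyond y = -30 mm; its floor from y = -30 to +62 mm is free.
- loupe: Bystander: black eye loupe standing behind the spares, round and conical, 33 mm across at its top, 26 mm high, hollow-looking, larger than the knob. To be left where it is. Origin: centre of its underside. Behind it stands a fixed stack of instruments 0.30 m high, from y = -0.16 to +0.20 m, its knobs and handles reaching forward to x = 0.505 m: swing the arm past it close to the base.
- usb_stick: Bystander: USB stick lying flat, 16 (x) x 49 (y) x 8 mm. To be left where it is. Origin: centre of its underside.

How it is judged:
At the end, for the whole second after the job is handed in: Both batteries upright (0.2 rad) in the two free wells, at most 4 mm off the well floors; BNC tee and barrel in the adapter bin and the knob in the knob bin, 5 mm or more inside the walls, origins at most 16.5 mm above the bin floor; all five at rest (((y of battery_a in the frame of battery_tray between 0.033 and 0.053 m and x of battery_a in the frame of battery_tray between -0.01 and 0.01 m) or (y of battery_a in the frame of battery_tray between -0.01 and 0.01 m and x of battery_a in the frame of battery_tray between -0.01 and 0.01 m)) and z of each of battery_a, battery_b in the frame of battery_tray below 0.011 m and angle between each of battery_a, battery_b's own z axis and vertical below 0.2 rad and ((y of battery_b in the frame of battery_tray between 0.033 and 0.053 m and x of battery_b in the frame of battery_tray between -0.01 and 0.01 m) or (y of battery_b in the frame of battery_tray between -0.01 and 0.01 m and x of battery_b in the frame of battery_tray between -0.01 and 0.01 m)) and y of bnc_tee in the frame of adapter_bin between -0.058 and 0.058 m and x of bnc_tee in the frame of adapter_bin between -0.04 and 0.04 m and z of bnc_tee in the frame of adapter_bin between -0.003 and 0.019 m and y of bnc_barrel in the frame of adapter_bin between -0.058 and 0.058 m and x of bnc_barrel in the frame of adapter_bin between -0.04 and 0.04 m and z of bnc_barrel in the frame of adapter_bin between -0.003 and 0.019 m and y of spare_knob in the frame of knob_bin between -0.058 and 0.058 m and x of spare_knob in the frame of knob_bin between -0.04 and 0.04 m and z of spare_knob in the frame of knob_bin between -0.003 and 0.019 m and linear speed of each of battery_a, battery_b, bnc_tee, bnc_barrel, spare_knob below 0.02 m/s); the robot touches nothing.
It fails at once if the eye loupe is moved by more than 30 mm (distance of loupe from where it was at the start of the episode above 0.03 m).
It fails at once if the USB stick is moved by more than 30 mm (distance of usb_stick from where it was at the start of the episode above 0.03 m).
It also fails if it takes over 144 s, if anything falls off the work surface, if the arm or the gripper's body presses on something with over 40 N, if the wrist force passes 120 N, or if a joint passes its speed limit or range.

## Working session

There is one attempt and no reset: what is moved stays moved. The work goes in short steps, Python scripts to look and compute and a tool call to move; the robot and the scene stay as the last step left them, time stands still between calls to the robot, and variables do not carry over. Pictures are saved under pics/ and viewed, at most 15 in all, crops included, and the job is handed in when it is done.

Besides the shell and the picture viewer there is one more tool, called after ">>>" as name(argument=value, ...) on one line, values as JSON. apply_moves: Moves the arm, as the interface text tells. Its arguments: {"type":"object","properties":{"targets":{"type":"string"},"fingers":{"type":"number"},"force":{"type":"number"}},"required":["targets"]}

```bash
mkdir -p pics
python3 - <<'E'
from cell import robot, capture, camera_model
import cv2
for n in ("scene","top"):
    cv2.imwrite(f"pics/{n}0.png",capture(n)[:,:,::-1])
    print(n,camera_model(n))
print(camera_model("wrist"))
print(robot.state())
E
```

```text
scene {'fovy': 52.76037089300102, 'cx': 321.61430641620973, 'cy': 242.20912704678025, 'dist_coeffs': array([0.03485744, 0.        , 0.        , 0.        , 0.        ]), 'view': array([[ 0.54013029, -0.84155856, -0.00620101, -0.15950454],
       [-0.46313361, -0.29108071, -0.8371256 ,  0.25956973],
       [ 0.70268522,  0.4550288 , -0.54697557,  0.75673677],
       [ 0.        ,  0.        ,  0.        ,  1.        ]])}
top {'fovy': 55.50179546931962, 'cx': 322.93351982799373, 'cy': 239.97659240680113, 'dist_coeffs': array([-0.10570353,  0.        ,  0.        ,  0.        ,  0.        ]), 'view': array([[-0.01266033, -0.9999165 , -0.00259084,  0.0837731 ],
       [-0.99361194,  0.012871  , -0.11211443,  0.45808706],
       [ 0.11213842,  0.00115488, -0.99369193,  0.93394276],
       [ 0.        ,  0.        ,  0.        ,  1.        ]])}
{'fovy': 64.51715671775193, 'cx': 319.7979104847435, 'cy': 243.33113447483808, 'dist_coeffs': array([-0.05392497,  0.        ,  0.        ,  0.        ,  0.        ]), 'tool_from_camera': array([[-1.22595215e-03, -9.59788206e-01, -2.80722454e-01,
  
[... 291 characters left out ...]
0.1, 'joint_positions': array([-1.4644995 ,  0.42665902,  0.07382198,  1.60654694, -0.03411094,
        1.11076852, -0.0671167 ]), 'qd': array([ 0.00112405, -0.00033288,  0.00157086, -0.00314658, -0.00057363,
       -0.00094464,  0.00037104]), 'joint_efforts': array([ 6.84786603e-03, -9.51534891e+01,  3.77083093e+00, -4.64414191e+01,
        1.96298270e-02,  6.21298706e-03, -1.64407760e-05]), 'eef_pos': array([0.17070117, 0.65270556, 0.24768489]), 'tcp_rot': array([-4.00737927e-01, -3.11583985e+00,  1.75983940e-03]), 'wrist_force': array([-0.48399805, -0.89622111,  0.37826665]), 'moment': array([-0.04587834,  0.00057336, -0.0187784 ]), 'gripper_force': 0.0, 'grip_width': 0.08545197489007837}
```

View pics/top0.png

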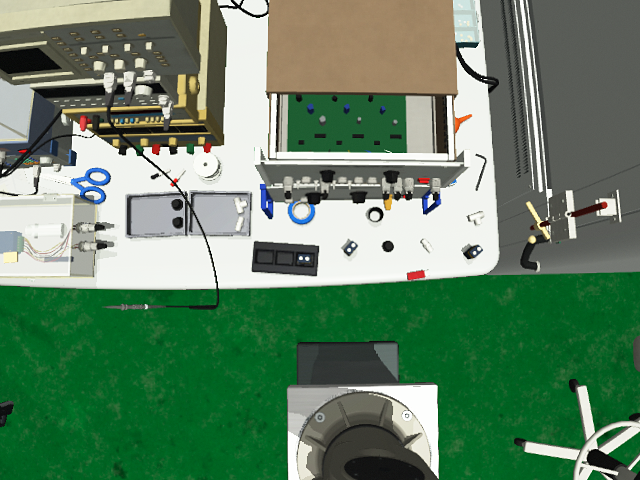

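View pics/scene0.png

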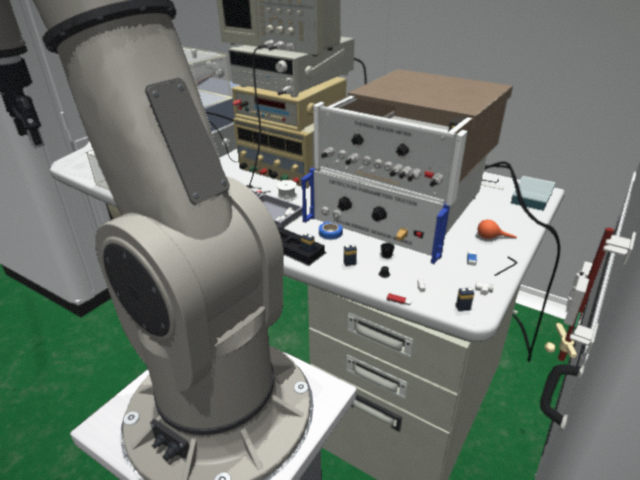

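```bash
cat > h.py <<'E'
import numpy as np, cv2
from scipy.spatial.transform import Rotation as Ro
from cell import robot, capture, camera_model
def K(m): 
    f=240/np.tan(np.radians(m["fovy"])/2); return np.array([[f,0,m["cx"]],[0,f,m["cy"]],[0,0,1]])
def cam2world(name,st=None):
    m=camera_model(name)
    if name!="wrist": return m,np.linalg.inv(m["view"])
    st=st or robot.state(); T=np.eye(4); T[:3,:3]=Ro.from_rotvec(st["tcp_rot"]).as_matrix(); T[:3,3]=st["eef_pos"]
    return m,T@m["tool_from_camera"]
def px2w(name,uv,z,st=None):
    m,T=cam2world(name,st)
    p=cv2.undistortPoints(np.array(uv,float).reshape(-1,1,2),K(m),m["dist_coeffs"]).reshape(-1,2)
    d=np.c_[p,np.ones(len(p))]@T[:3,:3].T; o=T[:3,3]
    return o+d*((np.broadcast_to(z,len(p))-o[2])/d[:,2])[:,None]
def w2px(name,P,st=None):
    m,T=cam2world(name,st); V=np.linalg.inv(T)
    return cv2.projectPoints(np.array(P,float).reshape(-1,1,3),cv2.Rodrigues(V[:3,:3])[0],V[:3,3],K(m),m["dist_coeffs"])[0].reshape(-1,2)
def yaw(st=None):  # world angle of tool y (closing line), deg
    st=st or robot.state(); y=Ro.from_rotvec(st["tcp_rot"]).as_matrix()[:,1]; return np.degrees(np.arctan2(y[1],y[0]))
def go(p,yw=None,st=None):  # shift in cm, turn in deg (mod 180) ; from measured pose
    st=st or robot.state(); R=Ro.from_rotvec(st["tcp_rot"]).as_matrix()
    s=R.T@(np.array(p)-st["eef_pos"])*100
    t=None if yw is None else (-(yw-yaw(st))+90)%180-90
    print("shift",s.round(2),"turn",t and round(t,1),"joint7",st["joint_positions"][6].round(2)); return s,t
E
python3 - <<'E'
from h import *
n=["batA","batB","knob","barrel","tee","usb","loupe","tray","knobbin","adbin"]
uv=[(350,246),(473,250),(388,246),(426,244),(475,216),(416,275),(375,214),(285,258),(157,215),(220,213)]
z=[.046,.046,.018,.007,.007,.008,.026,.022,.024,.024]
for a,p in zip(n,px2w("top",uv,z)): print(a,p.round(3),round(float(np.hypot(*p[:2])),3))
print(yaw())
im=cv2.imread("pics/top0.png")
a=cv2.resize(im[180:290,115:325],None,fx=3.8,fy=3.8,interpolation=3)
cv2.imwrite("pics/c1.png",a)
E
```

```text
batA [0.444 0.022 0.046] 0.444
batB [ 0.432 -0.234  0.046] 0.491
knob [ 0.445 -0.06   0.018] 0.449
barrel [ 0.45  -0.144  0.007] 0.472
tee [ 0.51  -0.255  0.007] 0.57
usb [ 0.383 -0.12   0.008] 0.402
loupe [ 0.513 -0.033  0.026] 0.514
tray [0.422 0.158 0.022] 0.451
knobbin [0.518 0.435 0.024] 0.676
adbin [0.52  0.297 0.024] 0.599
75.34248358409494
```

View pics/c1.png

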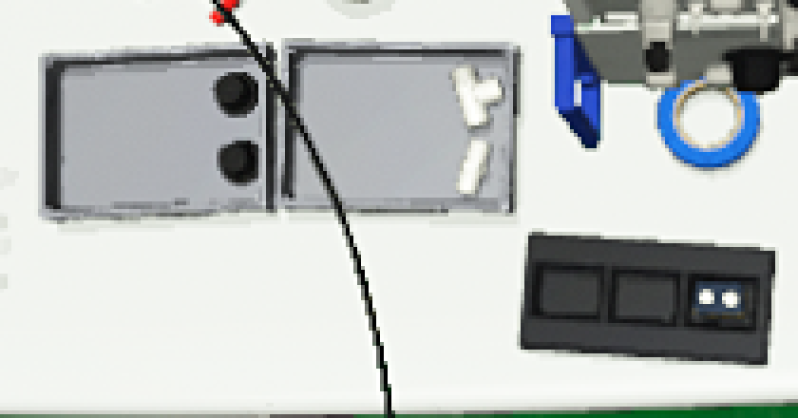

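Run:
```python
from h import *
cv2.imwrite("pics/w0.png",capture("wrist")[:,:,::-1])
```

```text
(no output)
```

View pics/w0.png

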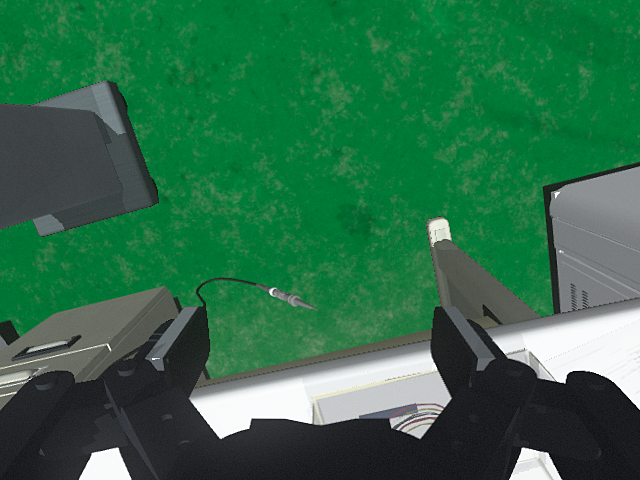

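Run:
```python
from h import *
for z in (-.7,-.4,-.2,-.1,0,.05,.1,.2):
    print(z,px2w("top",[(107,307),(150,307)],z).round(3).tolist(),px2w("wrist",[(315,309),(272,292)],z).round(3).tolist())
```

```text
-0.7 [[0.299, 0.892, -0.7], [0.299, 0.724, -0.7]] [[0.608, 0.521, -0.7], [0.519, 0.408, -0.7]]
-0.4 [[0.308, 0.746, -0.4], [0.308, 0.609, -0.4]] [[0.467, 0.563, -0.4], [0.403, 0.481, -0.4]]
-0.2 [[0.314, 0.649, -0.2], [0.314, 0.532, -0.2]] [[0.373, 0.591, -0.2], [0.325, 0.53, -0.2]]
-0.1 [[0.317, 0.601, -0.1], [0.318, 0.493, -0.1]] [[0.326, 0.604, -0.1], [0.287, 0.555, -0.1]]
0 [[0.321, 0.552, 0.0], [0.321, 0.454, 0.0]] [[0.279, 0.618, 0.0], [0.248, 0.579, 0.0]]
0.05 [[0.322, 0.528, 0.05], [0.322, 0.435, 0.05]] [[0.255, 0.625, 0.05], [0.228, 0.591, 0.05]]
0.1 [[0.324, 0.504, 0.1], [0.324, 0.416, 0.1]] [[0.232, 0.632, 0.1], [0.209, 0.604, 0.1]]
0.2 [[0.327, 0.455, 0.2], [0.327, 0.377, 0.2]] [[0.185, 0.646, 0.2], [0.17, 0.628, 0.2]]
```

Run:
```python
from h import *
go([.43,.30,.30],90)
```

```text
shift [-34.01 -27.57  -5.19] turn -14.7 joint7 -0.07
```

Careful with the scale: shifts go in shares of 75 cm and turns go in shares of 120 degrees. That gives: -34 cm / 75 = -0.4533, -27.6 cm / 75 = -0.368, -14.7 degrees / 120 = -0.1225.

>>> apply_moves(targets="0 0 -0.0667 0; -0.4533 -0.368 -0.0693 -0.1225; -0.4533 -0.368 -0.0693 -0.1225; -0.4533 -0.368 -0.0693 -0.1225; -0.4533 -0.368 -0.0693 -0.1225; -0.4533 -0.368 -0.0693 -0.1225; -0.4533 -0.368 -0.0693 -0.1225; -0.4533 -0.368 -0.0693 -0.1225; -0.4533 -0.368 -0.0693 -0.1225; -0.4533 -0.368 -0.0693 -0.1225; -0.4533 -0.368 -0.0693 -0.1225; -0.4533 -0.368 -0.0693 -0.1225; -0.4533 -0.368 -0.0693 -0.1225; -0.4533 -0.368 -0.0693 -0.1225; -0.4533 -0.368 -0.0693 -0.1225")

```text
clock: 1.65
eef_pos: [0.4294, 0.3007, 0.3002]
tcp_rot: [0.004, -3.141, 0.0]
wrist_force: [-0.2, 0.4, -0.0]
grip_width: 0.0852
gripper_force: 0.0
```

Run:
```python
from h import *
s=robot.state();print(s["clock"],s["eef_pos"],yaw(s),s["qd"].round(2))
cv2.imwrite("pics/w1.png",capture("wrist")[:,:,::-1])
```

```text
1.65 [0.42935403 0.30068974 0.30020533] 90.12863746380991 [ 0. -0.  0. -0.  0.  0.  0.]
```

View pics/w1.png

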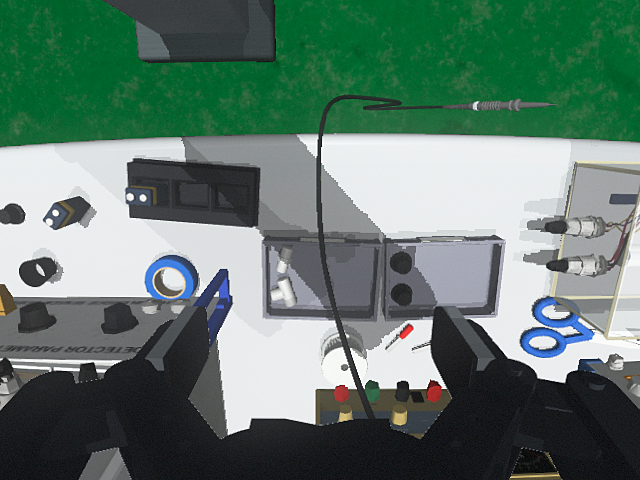

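Run:
```python
from h import *
im=cv2.imread("pics/w1.png")
a=cv2.resize(im[150:330,115:315],None,fx=4,fy=4,interpolation=cv2.INTER_CUBIC)[:600]
a=cv2.resize(im[150:250,115:315],None,fx=4,fy=4,interpolation=cv2.INTER_CUBIC)
a=cv2.convertScaleAbs(a,alpha=1.8)
cv2.imwrite("pics/c2.png",a)
for z in (0,.03,.06,.1,.15,.2):
    P=px2w("top",[(206.6,236),(196,220)],z); print(z,P.round(3).tolist(),w2px("wrist",P).round(0).tolist())
```

```text
0 [[0.474, 0.331, 0.0], [0.51, 0.356, 0.0]] [[347.0, 235.0], [367.0, 264.0]]
0.03 [[0.47, 0.324, 0.03], [0.505, 0.347, 0.03]] [[342.0, 239.0], [362.0, 269.0]]
0.06 [[0.467, 0.316, 0.06], [0.5, 0.339, 0.06]] [[336.0, 244.0], [357.0, 275.0]]
0.1 [[0.462, 0.305, 0.1], [0.494, 0.327, 0.1]] [[326.0, 251.0], [349.0, 284.0]]
0.15 [[0.455, 0.292, 0.15], [0.485, 0.313, 0.15]] [[310.0, 262.0], [336.0, 299.0]]
0.2 [[0.449, 0.279, 0.2], [0.477, 0.299, 0.2]] [[288.0, 279.0], [318.0, 319.0]]
```

View pics/c2.png

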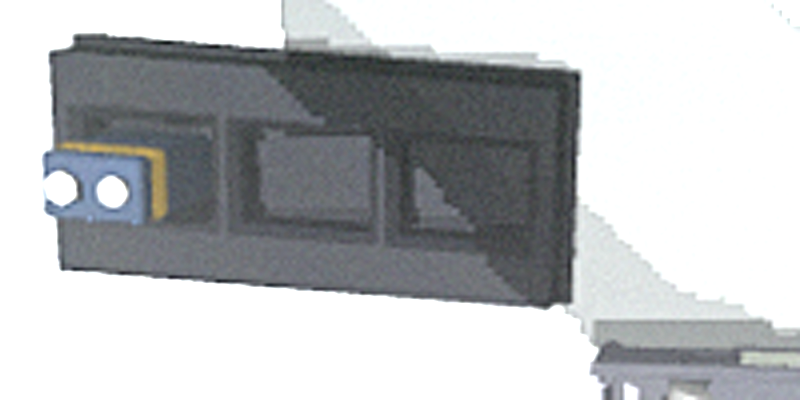

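Run:
```python
from h import *
from scipy.optimize import least_squares
def fit(cam,uv,z,hx,hy):
    W=px2w(cam,uv,z)[:,:2]
    # uv order: (-x,-y),(+x,-y),(+x,+y),(-x,+y)
    L=np.array([(-hx,-hy),(hx,-hy),(hx,hy),(-hx,hy)])
    def f(p):
        c,s=np.cos(p[2]),np.sin(p[2]); return (L@np.array([[c,s],[-s,c]])+p[:2]-W).ravel()
    r=least_squares(f,[.45,.2,0]); return r.x, np.abs(r.fun).max()
w=lambda l:[(115+a/4,150+b/4) for a,b in l]
t=lambda l:[(115+a/3.8,180+b/3.8) for a,b in l]
print("tray wrist",fit("wrist",w([(52,60),(62,268),(550,303),(564,85)]),.022,.03,.068))
print("tray top",fit("top",t([(767,363),(775,250),(530,233),(520,347)]),.022,.03,.068))
print("wells wrist",px2w("wrist",w([(304,183),(466,192)]),.022).round(4))
print("adbin w",fit("wrist",[(263,238),(265,318),(378,318),(380,241)],.024,.046,.065))
print("adbin t",fit("top",t([(515,213),(520,48),(283,42),(278,210)]),.024,.046,.065))
print("kbin w",fit("wrist",[(385,240),(386,318),(497,318),(505,237)],.024,.046,.065))
print("kbin t",fit("top",t([(275,213),(272,45),(40,55),(40,218)]),.024,.046,.065))
tc=t([(388,400),(363,265),(345,213),(325,170),(298,125),(265,70),(235,20)])
wc=np.array([(319,160),(319,200),(322,240),(328,280),(337,315),(350,350),(370,415)])
for p in tc:
    zz=np.arange(-.1,.45,.005); P=np.vstack([px2w("top",[p],z) for z in zz]); q=w2px("wrist",P)
    e=np.abs(q[:,0]-np.interp(q[:,1],wc[:,1],wc[:,0])); print(P[e.argmin()].round(3),e.min().round(1))
```

```text
tray wrist (array([ 0.42359029,  0.16167693, -0.06945074]), np.float64(0.002085137902268941))
tray top (array([ 0.42145457,  0.1573248 , -0.07982544]), np.float64(0.001818991414084703))
wells wrist [[0.4242 0.1613 0.022 ]
 [0.4268 0.205  0.022 ]]
adbin w (array([ 0.52025935,  0.30187626, -0.00758452]), np.float64(0.002969017117783912))
adbin t (array([ 0.518888  ,  0.29743723, -0.02813399]), np.float64(0.0035146208095896414))
kbin w (array([0.5198084 , 0.44122083, 0.02532848]), np.float64(0.00477186332912527))
kbin t (array([0.51864885, 0.43721341, 0.02348672]), np.float64(0.004309955033899637))
[0.366 0.299 0.035] 0.2
[0.436 0.301 0.085] 0.6
[0.46  0.303 0.115] 0.5
[0.478 0.307 0.14 ] 0.8
[0.496 0.314 0.165] 0.9
[0.519 0.324 0.185] 0.1
[0.538 0.331 0.21 ] 1.3
```

Converted, -42 cm / 75 = -0.56, 1 cm / 75 = 0.0133.

>>> apply_moves(targets="0 -0.56 0.0133 0; 0 -0.56 0.0133 0; 0 -0.56 0.0133 0; 0 -0.56 0.0133 0; 0 -0.56 0.0133 0; 0 -0.56 0.0133 0; 0 -0.56 0.0133 0; 0 -0.56 0.0133 0; 0 -0.56 0.0133 0; 0 -0.56 0.0133 0; 0 -0.56 0.0133 0; 0 -0.56 0.0133 0; 0 -0.56 0.0133 0; 0 -0.56 0.0133 0; 0 -0.56 0.0133 0")

```text
clock: 3.2
eef_pos: [0.4302, -0.1196, 0.2903]
tcp_rot: [-0.002, 3.142, 0.0]
wrist_force: [0.1, 0.3, -0.8]
grip_width: 0.0857
gripper_force: 0.0
```

Run:
```python
from h import *
s=robot.state();print(s["clock"],s["eef_pos"],yaw(s),s["wrist_force"],s["joint_positions"].round(2))
im=capture("wrist")[:,:,::-1];cv2.imwrite("pics/w2.png",im)
np.save("s2.npy",s,allow_pickle=True)
uv=w2px("wrist",[(.444,.022,.046),(.432,-.234,.046),(.445,-.06,.018),(.45,-.144,.007),(.51,-.255,.007),(.383,-.12,.008)]).round(0);print(uv.tolist())
```

```text
3.2 [ 0.4302451  -0.11963509  0.29032667] 90.08623369962126 [ 0.07905801  0.25942547 -0.80957268] [-0.55 -0.03  0.67  2.07  0.02  1.1   1.69]
[[462.0, 220.0], [205.0, 208.0], [376.0, 215.0], [298.0, 217.0], [203.0, 269.0], [320.0, 155.0]]
```

View pics/w2.png

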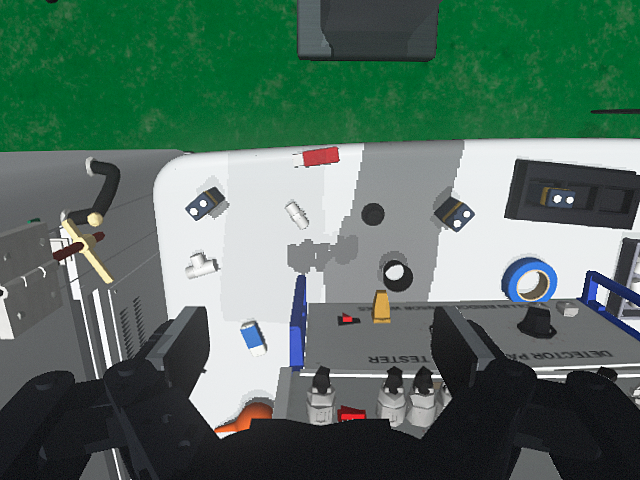

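Run:
```python
from h import *
im=cv2.imread("pics/w2.png")
o=[(178,178),(175,240),(270,190),(430,188),(345,190),(370,250)]
t=[cv2.resize(im[y:y+50,x:x+55],(264,240),interpolation=cv2.INTER_CUBIC) for x,y in o]
cv2.imwrite("pics/c3.png",np.vstack([np.hstack(t[:3]),np.hstack(t[3:])]))
```

```text
(no output)
```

View pics/c3.png

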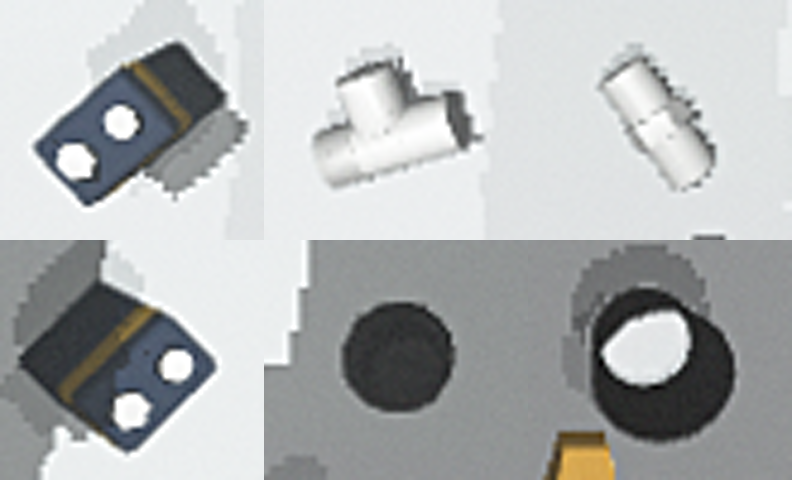

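Run:
```python
from h import *
def pt(o,l): return [(o[0]+a/4.8,o[1]+b/4.8) for a,b in l]
def seg(n,o,l,z):
    P=px2w("wrist",pt(o,l),z); d=P[1]-P[0]; print(n,P.mean(0).round(4),"len",np.hypot(*d[:2]).round(4),"dir",(np.degrees(np.arctan2(d[1],d[0]))%180).round(1))
seg("batB",(178,178),[(77,160),(121,123)],.048)
seg("batB faces",(178,178),[(35,148),(180,128)],.046); seg("batB w",(178,178),[(35,148),(88,205)],.046); seg("batB w2",(178,178),[(122,68),(180,128)],.046); seg("l",(178,178),[(35,148),(122,68)],.046)
seg("batA",(430,188),[(131,171),(177,124)],.048)
seg("l",(430,188),[(128,212),(216,130)],.046)
seg("w",(430,188),[(155,70),(216,128)],.046)
seg("tee",(175,240),[(61,160),(194,122)],.007)
seg("teestem",(175,240),[(127,142),(104,72)],.007)
seg("barrel",(270,190),[(92,72),(167,170)],.006)
seg("knob",(345,190),[(79,116),(190,116)],.004)
```

```text
batB [ 0.4309 -0.2401  0.048 ] len 0.0125 dir 128.1
batB faces [ 0.4305 -0.2389  0.046 ] len 0.0309 dir 97.6
batB w [ 0.4386 -0.2493  0.046 ] len 0.0157 dir 39.6
batB w2 [ 0.4222 -0.2291  0.046 ] len 0.0167 dir 41.5
l [ 0.4243 -0.2445  0.046 ] len 0.0257 dir 130.2
batA [0.4421 0.0215 0.048 ] len 0.0133 dir 139.1
l [0.4477 0.0266 0.046 ] len 0.0245 dir 136.4
w [0.4323 0.0279 0.046 ] len 0.0187 dir 49.4
tee [ 0.511  -0.2566  0.007 ] len 0.0345 dir 106.5
teestem [ 0.5024 -0.2586  0.007 ] len 0.0181 dir 12.6
barrel [ 0.4478 -0.1455  0.006 ] len 0.0284 dir 36.3
knob [ 0.447  -0.0616  0.004 ] len 0.0256 dir 90.1
```

Converted, 19 cm / 75 = 0.2533, 14.1 cm / 75 = 0.188, 42 degrees / 120 = 0.35.

>>> apply_moves(targets="-0.016 0.188 0.1067 0.35; -0.016 0.188 0.1067 0.35; -0.016 0.188 0.1067 0.35; -0.016 0.188 0.1067 0.35; -0.016 0.188 0.1067 0.35; -0.016 0.188 0.2533 0.35; -0.016 0.188 0.2533 0.35; -0.016 0.188 0.2533 0.35; -0.016 0.188 0.2533 0.35; -0.016 0.188 0.2533 0.35", fingers=5.5, force=40)

```text
clock: 4.25
eef_pos: [0.443, 0.0209, 0.1019]
tcp_rot: [1.125, 2.932, 0.001]
wrist_force: [-0.7, -0.2, 0.2]
grip_width: 0.055
gripper_force: 0.0
```

Run:
```python
from h import *
s=robot.state();print(s["clock"],s["eef_pos"],yaw(s),s["grip_width"],s["joint_positions"].round(2))
go([.442,.0215,.044],48)
im=capture("wrist")[:,:,::-1]; im2=capture("scene")[:,:,::-1]
cv2.imwrite("pics/w3.png",np.hstack([cv2.resize(im,(400,300)),cv2.resize(im2[150:330,240:480],(400,300),interpolation=cv2.INTER_CUBIC)]))
```

```text
4.25 [0.44299377 0.02092658 0.10188639] 48.01717049669999 0.055048999173878066 [-0.63  0.29  0.51  2.26 -0.23  0.64  0.89]
shift [ 0.12 -0.03  5.79] turn 0.0 joint7 0.89
```

View pics/w3.png

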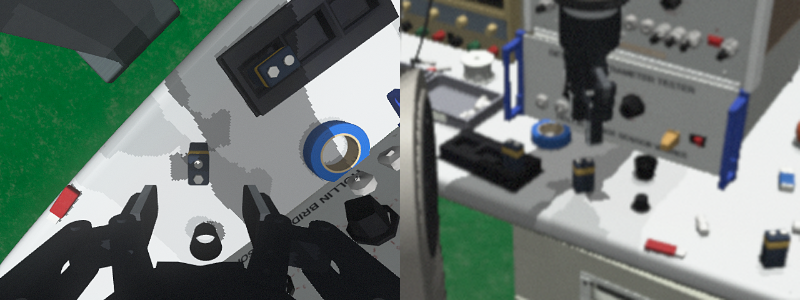

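Run:
```python
from h import *
s=robot.state(); p=s["eef_pos"]; u=np.array([np.cos(np.radians(48)),np.sin(np.radians(48)),0])
for sg in(-1,1):
  for z in (.07,.085,.095): 
    q=w2px("scene",[p*[1,1,0]+[0,0,z]+sg*.03*u])[0]; print(sg,z,((q[0]-240)/.6+400).round(),((q[1]-150)/.6).round())
```

```text
-1 0.07 591.0 158.0
-1 0.085 592.0 148.0
-1 0.095 592.0 141.0
1 0.07 577.0 134.0
1 0.085 577.0 124.0
1 0.095 577.0 117.0
```

Converted, 6.4 cm / 75 = 0.0853, 5 cm / 75 = 0.0667.

>>> apply_moves(targets="0.0013 0 0.04 0; 0.0013 0 0.0667 0; 0.0013 0 0.0853 0; 0.0013 0 0.0853 0; 0.0013 0 0.0853 0")

```text
clock: 4.85
eef_pos: [0.4421, 0.0218, 0.0376]
tcp_rot: [1.125, 2.932, 0.002]
wrist_force: [0.2, -0.3, -0.4]
grip_width: 0.0546
gripper_force: 0.0
```

>>> apply_moves(targets="0 0 0 0; 0 0 0 0; 0 0 0 0; 0 0 0 0; 0 0 0 0; 0 0 0 0", fingers=1.0)

```text
clock: 5.45
eef_pos: [0.4418, 0.0218, 0.0371]
tcp_rot: [1.125, 2.933, 0.002]
wrist_force: [-2.7, 0.1, 14.3]
grip_width: 0.017
gripper_force: 39.1
```

Converted, -6 cm / 75 = -0.08, -3 cm / 75 = -0.04.

>>> apply_moves(targets="0 0 -0.04 0; 0 0 -0.08 0; 0 0 -0.08 0; 0 0 -0.08 0")

```text
clock: 5.85
eef_pos: [0.4417, 0.0221, 0.0969]
tcp_rot: [1.123, 2.933, 0.002]
wrist_force: [-1.0, -0.4, -1.3]
grip_width: 0.0167
gripper_force: 39.8
```

Run:
```python
from h import *
s=robot.state();print(s["clock"],s["eef_pos"],yaw(s),s["grip_width"],s["gripper_force"])
a=np.radians(-4.2);c=np.array([.4235,.1605]);ty=np.array([-np.sin(a),np.cos(a)])
for d in(0,.043): print(c+ty*d); go([*(c+ty*d),.11],-4.2)
```

```text
5.85 [0.4416629  0.022072   0.09688433] 48.07650784884459 0.016746605608952962 39.81650233268738
[0.4235 0.1605]
shift [10.6   9.09 -1.3 ] turn 52.3 joint7 0.9
[0.42664924 0.20338452]
shift [13.23 12.49 -1.3 ] turn 52.3 joint7 0.9
```

Converted, 13.2 cm / 75 = 0.176, -1.3 cm / 75 = -0.0173, 52.3 degrees / 120 = 0.4358.

>>> apply_moves(targets="0.04 0.04 -0.0667 0.0667; 0.176 0.1667 -0.0667 0.4358; 0.176 0.1667 -0.0667 0.4358; 0.176 0.1667 -0.0667 0.4358; 0.176 0.1667 -0.0667 0.4358; 0.176 0.1667 -0.0667 0.4358; 0.176 0.1667 -0.0667 0.4358; 0.176 0.1667 -0.0667 0.4358; 0.176 0.1667 -0.0667 0.4358; 0.176 0.1667 -0.0173 0.4358; 0.176 0.1667 -0.0173 0.4358; 0.176 0.1667 -0.0173 0.4358")

```text
clock: 7.05
eef_pos: [0.4266, 0.2019, 0.1093]
tcp_rot: [2.302, 2.138, -0.004]
wrist_force: [-1.0, -0.6, 0.1]
grip_width: 0.0168
gripper_force: 39.9
```

Run:
```python
from h import *
s=robot.state();print(s["clock"],s["eef_pos"],yaw(s),s["grip_width"],s["gripper_force"])
im=capture("wrist")[:,:,::-1];cv2.imwrite("pics/w4.png",im)
go([.4266,.2034,.044],-4.2)
# expected well mouth corners (41x32) at z=.022, both wells
a=np.radians(-4.2);R=np.array([[np.cos(a),-np.sin(a)],[np.sin(a),np.cos(a)]]);c=np.array([.4235,.1605])
L=np.array([(-.03,-.068),(.03,-.068),(.03,.068),(-.03,.068)])
print(w2px("wrist",np.c_[L@R.T+c,np.full(4,.022)]).round(0).tolist())
q=w2px("wrist",np.c_[L@R.T+c,np.full(4,.022)]).astype(int)
v=im.copy();cv2.polylines(v,[q],True,(0,255,0),1)
for d in (0,.043):
  W=np.array([(-.016,-.0205),(.016,-.0205),(.016,.0205),(-.016,.0205)])+[0,d]
  cv2.polylines(v,[w2px("wrist",np.c_[W@R.T+c,np.full(4,.022)]).astype(int)],True,(0,0,255),1)
cv2.imwrite("pics/w4o.png",v)
```

```text
7.05 [0.42655583 0.20192425 0.1093017 ] -4.220154659133839 0.016844227936529118 39.86268997192383
shift [ 0.11 -0.05  6.59] turn -0.0 joint7 -0.32
[[274.0, 410.0], [362.0, 410.0], [369.0, 214.0], [265.0, 214.0]]
```

View pics/w4o.png

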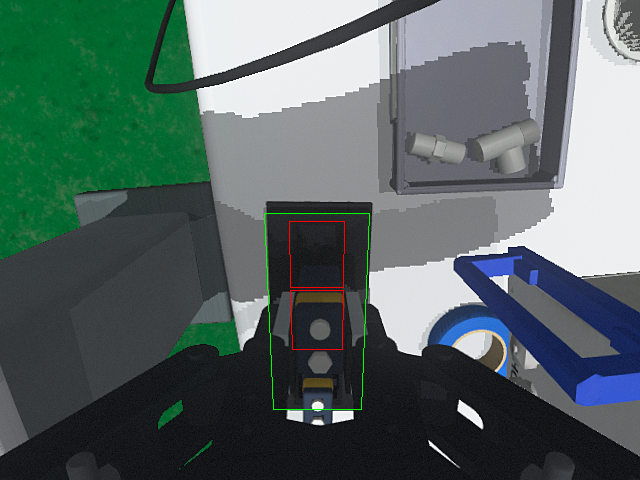

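Converted, 6.4 cm / 75 = 0.0853, 6 cm / 75 = 0.08.

>>> apply_moves(targets="0.0013 0 0.0333 0; 0.0013 0 0.0533 0; 0.0013 0 0.06 0; 0.0013 0 0.0667 0; 0.0013 0 0.0733 0; 0.0013 0 0.08 0; 0.0013 0 0.0853 0; 0.0013 0 0.0853 0")

```text
clock: 7.9
eef_pos: [0.4267, 0.2037, 0.045]
tcp_rot: [-2.302, -2.137, 0.001]
wrist_force: [0.4, 0.3, -0.4]
grip_width: 0.0168
gripper_force: 39.9
```

Battery inserted without contact force. Release and lift.

Converted, -16 cm / 75 = -0.2133, -9 cm / 75 = -0.12.

>>> apply_moves(targets="0 0 0.0013 0; 0 0 0.0013 0; 0 0 0.0013 0; 0 0 0.0013 0; 0 0 0 0; 0 0 -0.0533 0; 0 0 -0.12 0; 0 0 -0.2133 0; 0 0 -0.2133 0; 0 0 -0.2133 0; 0 0 -0.2133 0", fingers=4.5)

```text
clock: 9.0
eef_pos: [0.4266, 0.2041, 0.2053]
tcp_rot: [-2.301, -2.138, -0.001]
wrist_force: [-0.3, -0.3, -0.1]
grip_width: 0.045
gripper_force: 0.0
```

Run:
```python
from h import *
s=robot.state();print(s["clock"],s["eef_pos"],yaw(s),s["grip_width"])
cv2.imwrite("pics/w5.png",capture("wrist")[:,:,::-1])
go([.431,-.2400,.20],39)
```

```text
9.0 [0.4265912  0.20412209 0.2053241 ] -4.222624483824182 0.04504197149664262
shift [-44.22   3.74   0.48] turn -43.2 joint7 -0.48
```

Converted, -44.2 cm / 75 = -0.5893, 8 cm / 75 = 0.1067, -43.2 degrees / 120 = -0.36.

>>> apply_moves(targets="-0.5893 0.0493 0.0067 -0.36; -0.5893 0.0493 0.0067 -0.36; -0.5893 0.0493 0.0067 -0.36; -0.5893 0.0493 0.0067 -0.36; -0.5893 0.0493 0.0067 -0.36; -0.5893 0.0493 0.0067 -0.36; -0.5893 0.0493 0.0067 -0.36; -0.5893 0.0493 0.0067 -0.36; -0.5893 0.0493 0.0067 -0.36; -0.5893 0.0493 0.0067 -0.36; -0.5893 0.0493 0.0067 -0.36; -0.5893 0.0493 0.0067 -0.36; -0.5893 0.0493 0.0067 -0.36; -0.5893 0.0493 0.1067 -0.36; -0.5893 0.0493 0.1067 -0.36; -0.5893 0.0493 0.1067 -0.36; -0.5893 0.0493 0.1067 -0.36", fingers=5.5)

```text
clock: 10.75
eef_pos: [0.431, -0.2393, 0.1258]
tcp_rot: [-1.353, -2.835, 0.001]
wrist_force: [0.4, -0.2, 1.3]
grip_width: 0.0548
gripper_force: 0.0
```

Run:
```python
from h import *
s=robot.state();print(s["clock"],s["eef_pos"],yaw(s),s["grip_width"],s["joint_positions"].round(2))
im=capture("wrist")[:,:,::-1];cv2.imwrite("pics/w6.png",im)
print(w2px("wrist",[(.431,-.24,.048)]))
# bright terminals near the expectation
q=w2px("wrist",[(.431,-.24,.048)])[0].astype(int); x0,y0=q-60
m=(im[y0:y0+120,x0:x0+120].min(2)>215).astype(np.uint8)
n,l,st,ce=cv2.connectedComponentsWithStats(m)
print([(st[i,4],(ce[i]+[x0,y0]).round(1).tolist()) for i in range(1,n) if st[i,4]>30])
go([.431,-.24,.038],39)
```

```text
10.75 [ 0.43096358 -0.23926227  0.12580747] 38.98259644054036 0.05479709502924845 [-0.31  0.4   0.84  2.15 -0.43  0.76  1.5 ]
[[317.65253564 260.98493738]]
[(np.int32(6327), [296.5, 277.7]), (np.int32(288), [358.5, 207.0])]
shift [ 0.   -0.07  8.84] turn -0.0 joint7 1.5
```

Converted, 8.8 cm / 75 = 0.1173, 7 cm / 75 = 0.0933.

>>> apply_moves(targets="0 0 0.0533 0; 0 0 0.0933 0; 0 0 0.1173 0; 0 0 0.1173 0; 0 0 0.1173 0")

```text
clock: 11.3
eef_pos: [0.4318, -0.24, 0.0388]
tcp_rot: [1.353, 2.834, 0.0]
wrist_force: [-0.0, 0.0, -0.7]
grip_width: 0.0554
gripper_force: 0.0
```

>>> apply_moves(targets="0 0 0 0; 0 0 0 0; 0 0 0 0; 0 0 0 0; 0 0 0 0; 0 0 0 0", fingers=1.0)

```text
clock: 11.9
eef_pos: [0.4316, -0.2398, 0.0383]
tcp_rot: [1.353, 2.834, 0.001]
wrist_force: [-1.1, 2.6, 15.1]
grip_width: 0.0166
gripper_force: 39.5
```

Converted, -12 cm / 75 = -0.16, -8 cm / 75 = -0.1067.

>>> apply_moves(targets="0 0 -0.04 0; 0 0 -0.1067 0; 0 0 -0.16 0; 0 0 -0.16 0; 0 0 -0.16 0")

```text
clock: 12.4
eef_pos: [0.4316, -0.2393, 0.1582]
tcp_rot: [1.352, 2.834, 0.002]
wrist_force: [0.2, 0.7, -0.8]
grip_width: 0.0165
gripper_force: 39.8
```

Run:
```python
from h import *
s=robot.state();print(s["clock"],s["eef_pos"],yaw(s),s["grip_width"],s["gripper_force"])
go([.4235,.1605,.17],-4.2)
```

```text
12.4 [ 0.43155066 -0.23928328  0.15816622] 38.99707553262528 0.016536256834589924 39.815717339515686
shift [31.58 24.53 -1.17] turn 43.2 joint7 1.45
```

Converted, 31.6 cm / 75 = 0.4213, 24.5 cm / 75 = 0.3267, 43.2 degrees / 120 = 0.36.

>>> apply_moves(targets="0.4213 0.3267 -0.016 0.36; 0.4213 0.3267 -0.016 0.36; 0.4213 0.3267 -0.016 0.36; 0.4213 0.3267 -0.016 0.36; 0.4213 0.3267 -0.016 0.36; 0.4213 0.3267 -0.016 0.36; 0.4213 0.3267 -0.016 0.36; 0.4213 0.3267 -0.016 0.36; 0.4213 0.3267 -0.016 0.36; 0.4213 0.3267 -0.016 0.36; 0.4213 0.3267 -0.016 0.36; 0.4213 0.3267 -0.016 0.36; 0.4213 0.3267 0.06 0.36; 0.4213 0.3267 0.06 0.36; 0.4213 0.3267 0.06 0.36; 0.4213 0.3267 0.06 0.36")

```text
clock: 14.0
eef_pos: [0.4232, 0.1586, 0.1127]
tcp_rot: [2.305, 2.134, -0.0]
wrist_force: [1.0, 0.5, -0.1]
grip_width: 0.0167
gripper_force: 39.8
```

Run:
```python
from h import *
s=robot.state();print(s["clock"],s["eef_pos"],yaw(s),s["grip_width"],s["gripper_force"])
im=capture("wrist")[:,:,::-1];cv2.imwrite("pics/w7.png",im)
go([.4235,.1605,.046],-4.2)
```

```text
14.0 [0.42319779 0.15857559 0.11267464] -4.4165322043856925 0.016740985135866557 39.788562655448914
shift [ 0.13 -0.    6.7 ] turn -0.2 joint7 0.05
```

View pics/w7.png

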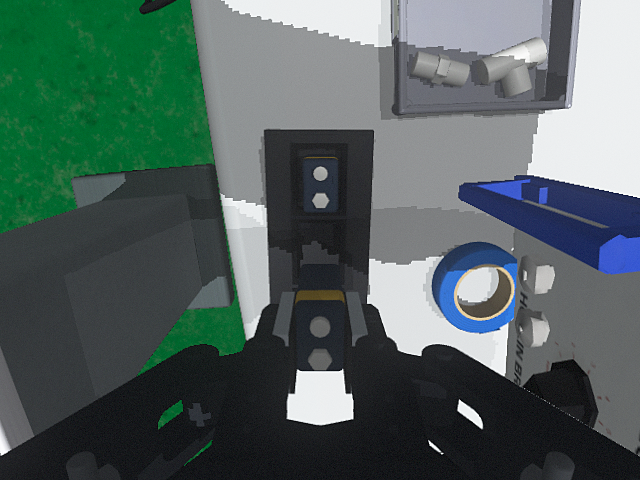

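Converted, 6.6 cm / 75 = 0.088, 6 cm / 75 = 0.08, -0.2 degrees / 120 = -0.0017.

>>> apply_moves(targets="0.0013 0 0.0333 -0.0017; 0.0013 0 0.0533 -0.0017; 0.0013 0 0.06 -0.0017; 0.0013 0 0.0667 -0.0017; 0.0013 0 0.0733 -0.0017; 0.0013 0 0.08 -0.0017; 0.0013 0 0.088 -0.0017; 0.0013 0 0.088 -0.0017")

```text
clock: 14.85
eef_pos: [0.4227, 0.161, 0.0459]
tcp_rot: [-2.299, -2.141, 0.001]
wrist_force: [0.2, 0.6, -0.2]
grip_width: 0.0168
gripper_force: 39.8
```

Converted, -16 cm / 75 = -0.2133, -9 cm / 75 = -0.12.

>>> apply_moves(targets="0 0 0.0013 0; 0 0 0.0013 0; 0 0 0.0013 0; 0 0 0.0013 0; 0 0 0 0; 0 0 -0.0533 0; 0 0 -0.12 0; 0 0 -0.2133 0; 0 0 -0.2133 0; 0 0 -0.2133 0; 0 0 -0.2133 0", fingers=4.5)

```text
clock: 15.95
eef_pos: [0.4226, 0.1617, 0.2063]
tcp_rot: [-2.296, -2.142, -0.002]
wrist_force: [-1.0, -0.5, -1.0]
grip_width: 0.0449
gripper_force: 0.0
```

Run:
```python
from h import *
s=robot.state();print(s["clock"],s["eef_pos"],yaw(s),s["grip_width"],s["gripper_force"])
go([.511,-.2566,.20],106.5)
```

```text
15.95 [0.4226313  0.16174961 0.20629393] -3.982023545666134 0.04490372223630143 0.0
shift [-41.12  11.72   0.56] turn 69.5 joint7 -0.15
```

Converted, -41.6 cm / 75 = -0.5547, -41.1 cm / 75 = -0.548, -110.5 degrees / 120 = -0.9208.

>>> apply_moves(targets="-0.5547 0.0547 0.008 -0.9208; -0.5547 0.0547 0.008 -0.9208; -0.5547 0.0547 0.008 -0.9208; -0.5547 0.0547 0.008 -0.9208; -0.5547 0.0547 0.008 -0.9208; -0.5547 0.0547 0.008 -0.9208; -0.5547 0.0547 0.008 -0.9208; -0.5547 0.0547 0.008 -0.9208; -0.5547 0.0547 0.008 -0.9208; -0.5547 0.0547 0.008 -0.9208; -0.5547 0.0547 0.008 -0.9208; -0.5547 0.0547 0.008 -0.9208; -0.5547 0.0547 0.008 -0.9208; -0.5547 0.0547 0.008 -0.9208; -0.548 0.156 0.008 -0.9208; -0.548 0.156 0.008 -0.9208; -0.548 0.156 0.0747 -0.9208; -0.548 0.156 0.128 -0.9208; -0.548 0.156 0.128 -0.9208; -0.548 0.156 0.128 -0.9208", fingers=6)

```text
clock: 17.95
eef_pos: [0.5095, -0.2577, 0.1099]
tcp_rot: [0.447, -3.107, -0.001]
wrist_force: [-0.2, -0.4, 0.1]
grip_width: 0.0597
gripper_force: 0.0
```

Run:
```python
from h import *
s=robot.state();print(s["clock"],s["eef_pos"],yaw(s),s["grip_width"],s["joint_positions"].round(2))
im=capture("wrist")[:,:,::-1];cv2.imwrite("pics/w8.png",im)
print(w2px("wrist",[(.511,-.2566,.007)]))
go([.511,-.2566,.020],106.5)
```

```text
17.95 [ 0.50948081 -0.25772951  0.10985873] 106.3578339859416 0.05972742561067901 [-0.16  0.51  0.66  1.99 -0.43  0.79  2.61]
[[323.1393981  249.47743027]]
shift [-0.1   0.12  9.12] turn -0.1 joint7 2.61
```

View pics/w8.png

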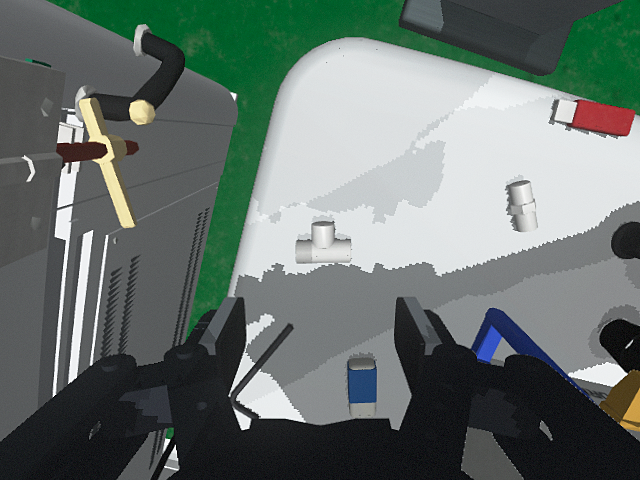

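Converted, 9.1 cm / 75 = 0.1213, 8.5 cm / 75 = 0.1133, -0.1 degrees / 120 = -0.0008.

>>> apply_moves(targets="-0.0013 0.0013 0.0533 -0.0008; -0.0013 0.0013 0.0933 -0.0008; -0.0013 0.0013 0.1133 -0.0008; -0.0013 0.0013 0.1213 -0.0008; -0.0013 0.0013 0.1213 -0.0008")

```text
clock: 18.5
eef_pos: [0.5117, -0.2564, 0.0202]
tcp_rot: [-0.451, 3.108, -0.001]
wrist_force: [1.0, -0.3, 0.1]
grip_width: 0.0599
gripper_force: 0.0
```

>>> apply_moves(targets="0 0 0 0; 0 0 0 0; 0 0 0 0; 0 0 0 0; 0 0 0 0; 0 0 0 0", fingers=2)

```text
clock: 19.1
eef_pos: [0.512, -0.2563, 0.0208]
tcp_rot: [-0.452, 3.107, -0.001]
wrist_force: [-1.7, 0.8, 10.5]
grip_width: 0.0325
gripper_force: 38.7
```

Converted, -20 cm / 75 = -0.2667, -16 cm / 75 = -0.2133.

>>> apply_moves(targets="0 0 -0.04 0; 0 0 -0.1067 0; 0 0 -0.2133 0; 0 0 -0.2667 0; 0 0 -0.2667 0; 0 0 -0.2667 0")

```text
clock: 19.7
eef_pos: [0.5126, -0.2565, 0.2233]
tcp_rot: [-0.451, 3.103, -0.002]
wrist_force: [-0.3, -0.4, -0.4]
grip_width: 0.0324
gripper_force: 40.7
```

Run:
```python
from h import *
s=robot.state();print(s["clock"],s["eef_pos"],yaw(s),s["grip_width"],s["gripper_force"],s["joint_positions"].round(2))
go([.43,-.2566,.22],106.5)
go([.43,.24,.22],106.5)
```

```text
19.7 [ 0.51261824 -0.25654834  0.22325203] 106.54815571465 0.03236169057338788 40.714595317840576 [-0.24  0.35  0.74  1.9  -0.28  0.99  2.48]
shift [7.92 2.35 0.27] turn 0.0 joint7 2.48
shift [-6.22 49.95  0.24] turn 0.0 joint7 2.48
```

Converted, 50 cm / 75 = 0.6667, 7.9 cm / 75 = 0.1053, 106.5 degrees / 120 = 0.8875.

>>> apply_moves(targets="0.1053 0.0307 0.004 0.0667; 0.1053 0.0307 0.004 0.125; -0.0827 0.6667 0.0027 0.8875; -0.0827 0.6667 0.0027 0.8875; -0.0827 0.6667 0.0027 0.8875; -0.0827 0.6667 0.0027 0.8875; -0.0827 0.6667 0.0027 0.8875; -0.0827 0.6667 0.0027 0.8875; -0.0827 0.6667 0.0027 0.8875; -0.0827 0.6667 0.0027 0.8875; -0.0827 0.6667 0.0027 0.8875; -0.0827 0.6667 0.0027 0.8875; -0.0827 0.6667 0.0027 0.8875; -0.0827 0.6667 0.0027 0.8875; -0.0827 0.6667 0.0027 0.8875; -0.0827 0.6667 0.0027 0.8875; -0.0827 0.6667 0.0027 0.8875")

```text
clock: 21.4
eef_pos: [0.4279, 0.2407, 0.2168]
tcp_rot: [2.219, 2.224, -0.002]
wrist_force: [0.6, -0.3, -1.0]
grip_width: 0.0325
gripper_force: 40.7
```

Run:
```python
from h import *
s=robot.state();print(s["clock"],s["eef_pos"],yaw(s),s["grip_width"],s["gripper_force"],s["joint_positions"].round(2))
cv2.imwrite("pics/w9.png",capture("wrist")[:,:,::-1]);cv2.imwrite("pics/s9.png",capture("scene")[:,:,::-1])
go([.5135,.2815,.12],-1)
```

```text
21.4 [0.42786483 0.24073477 0.21679383] 0.1345041353525663 0.03245878447696062 40.689178705215454 [-1.24  0.18  0.67  2.07 -0.14  0.93 -0.49]
shift [4.16 8.54 9.71] turn 1.1 joint7 -0.49
```

View pics/w9.png

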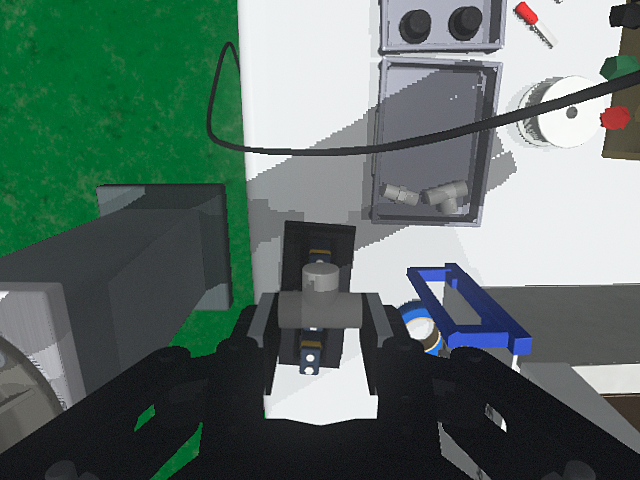

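Converted, 8.5 cm / 75 = 0.1133, 8 cm / 75 = 0.1067, 1.1 degrees / 120 = 0.0092.

>>> apply_moves(targets="0.0547 0.0533 0.0267 0.0092; 0.0547 0.1133 0.0267 0.0092; 0.0547 0.1133 0.0267 0.0092; 0.0547 0.1133 0.0267 0.0092; 0.0547 0.1133 0.0533 0.0092; 0.0547 0.1133 0.0667 0.0092; 0.0547 0.1133 0.08 0.0092; 0.0547 0.1133 0.0867 0.0092; 0.0547 0.1133 0.0933 0.0092; 0.0547 0.1133 0.1 0.0092; 0.0547 0.1133 0.1067 0.0092")

```text
clock: 22.6
eef_pos: [0.5133, 0.2822, 0.1372]
tcp_rot: [-2.242, -2.201, -0.001]
wrist_force: [-0.3, -0.2, 0.0]
grip_width: 0.0325
gripper_force: 40.7
```

Converted, 1.5 cm / 75 = 0.02, 1 cm / 75 = 0.0133.

>>> apply_moves(targets="0 0 0.0067 0; 0 0 0.0133 0; 0 0 0.02 0")

```text
clock: 22.9
eef_pos: [0.5133, 0.2821, 0.1219]
tcp_rot: [2.242, 2.201, -0.0]
wrist_force: [-0.2, 0.0, -0.4]
grip_width: 0.0326
gripper_force: 40.7
```

Converted, 1.5 cm / 75 = 0.02, 1 cm / 75 = 0.0133.

>>> apply_moves(targets="0 0 0.0067 0; 0 0 0.0133 0; 0 0 0.02 0")

```text
clock: 23.2
eef_pos: [0.5132, 0.2821, 0.1069]
tcp_rot: [-2.242, -2.201, 0.0]
wrist_force: [-0.6, -0.3, -0.5]
grip_width: 0.0323
gripper_force: 40.7
```

Converted, 1.5 cm / 75 = 0.02, 1 cm / 75 = 0.0133.

>>> apply_moves(targets="0 0 0.0067 0; 0 0 0.0133 0; 0 0 0.02 0")

```text
clock: 23.5
eef_pos: [0.5133, 0.2821, 0.0919]
tcp_rot: [-2.242, -2.201, 0.0]
wrist_force: [0.5, 0.4, -0.6]
grip_width: 0.0327
gripper_force: 40.7
```

Run:
```python
from h import *
s=robot.state();print(s["clock"],s["eef_pos"],yaw(s),s["grip_width"],s["wrist_force"])
go([.5135,.2815,.025],-1)
```

```text
23.5 [0.51325278 0.28207788 0.0918871 ] -1.0602180739009155 0.03270432701193972 [ 0.51270909  0.37159428 -0.56927423]
shift [-0.06  0.03  6.69] turn -0.1 joint7 -0.27
```

Converted, 1.5 cm / 75 = 0.02, 1 cm / 75 = 0.0133.

>>> apply_moves(targets="0 0 0.0067 0; 0 0 0.0133 0; 0 0 0.02 0")

```text
clock: 23.8
eef_pos: [0.5133, 0.2821, 0.0769]
tcp_rot: [2.242, 2.201, -0.0]
wrist_force: [0.3, 0.6, -0.3]
grip_width: 0.0324
gripper_force: 40.7
```

Converted, 1.5 cm / 75 = 0.02, 1 cm / 75 = 0.0133.

>>> apply_moves(targets="0 0 0.0067 0; 0 0 0.0133 0; 0 0 0.02 0")

```text
clock: 24.1
eef_pos: [0.5133, 0.2821, 0.0619]
tcp_rot: [2.242, 2.201, -0.0]
wrist_force: [0.3, 0.8, -0.1]
grip_width: 0.0323
gripper_force: 40.7
```

Converted, 1.5 cm / 75 = 0.02, 1 cm / 75 = 0.0133.

>>> apply_moves(targets="0 0 0.0067 0; 0 0 0.0133 0; 0 0 0.02 0")

```text
clock: 24.4
eef_pos: [0.5133, 0.2821, 0.0469]
tcp_rot: [2.242, 2.201, -0.0]
wrist_force: [-0.4, -0.5, -0.9]
grip_width: 0.0324
gripper_force: 40.7
```

Converted, 2.1 cm / 75 = 0.028, 2 cm / 75 = 0.0267.

>>> apply_moves(targets="0 0 0.0067 0; 0 0 0.0133 0; 0 0 0.02 0; 0 0 0.0267 0; 0 0 0.028 0; 0 0 0.028 0")

```text
clock: 25.0
eef_pos: [0.5132, 0.282, 0.0261]
tcp_rot: [2.242, 2.201, -0.0]
wrist_force: [0.1, 0.2, -0.2]
grip_width: 0.0324
gripper_force: 40.7
```

Converted, -18 cm / 75 = -0.24, -12 cm / 75 = -0.16.

>>> apply_moves(targets="0 0 0.0027 0; 0 0 0.0027 0; 0 0 0.0027 0; 0 0 0.0027 0; 0 0 -0.0267 0; 0 0 -0.08 0; 0 0 -0.16 0; 0 0 -0.24 0; 0 0 -0.24 0; 0 0 -0.24 0", fingers=4.2)

```text
clock: 26.0
eef_pos: [0.5146, 0.2828, 0.2097]
tcp_rot: [-2.242, -2.201, -0.008]
wrist_force: [0.3, -0.4, -0.9]
grip_width: 0.0422
gripper_force: 0.0
```

Run:
```python
from h import *
s=robot.state();print(s["clock"],s["eef_pos"],yaw(s),s["grip_width"],s["wrist_force"],s["joint_positions"].round(2))
cv2.imwrite("pics/w10.png",capture("wrist")[:,:,::-1])
go([.43,.24,.20],-53.7);go([.4475,-.1455,.20],-53.7);go([.4475,-.1455,.1],-53.7)
```

```text
26.0 [0.51456322 0.28282759 0.20966317] -1.059785507623679 0.042228003064197474 [ 0.34204002 -0.3752299  -0.89392527] [-1.13  0.38  0.66  1.88 -0.28  0.97 -0.37]
shift [-4.41 -8.29  0.74] turn 52.7 joint7 -0.37
shift [-42.92  -5.84   0.66] turn 52.7 joint7 -0.37
shift [-42.95  -5.85  10.66] turn 52.7 joint7 -0.37
```

Converted, -42.9 cm / 75 = -0.572, 10 cm / 75 = 0.1333, -119 degrees / 120 = -0.9917.

>>> apply_moves(targets="-0.0587 -0.1107 0.0093 -0.0667; -0.0587 -0.1107 0.0093 -0.1333; -0.572 -0.0933 0.0093 -0.9917; -0.572 -0.0933 0.0093 -0.9917; -0.572 -0.0933 0.0093 -0.9917; -0.572 -0.0933 0.0093 -0.9917; -0.572 -0.0933 0.0093 -0.9917; -0.572 -0.0933 0.0093 -0.9917; -0.572 -0.0933 0.0093 -0.9917; -0.572 -0.0933 0.0093 -0.9917; -0.572 -0.0933 0.0093 -0.9917; -0.572 -0.0933 0.0093 -0.9917; -0.572 -0.0933 0.0093 -0.9917; -0.572 -0.0933 0.0093 -0.9917; -0.572 -0.0933 0.0093 -0.9917; -0.572 -0.0933 0.0093 -0.9917; -0.572 -0.0773 0.0667 -0.9917; -0.572 -0.0773 0.1333 -0.9917; -0.572 -0.0773 0.1333 -0.9917; -0.572 -0.0773 0.1333 -0.9917", fingers=4.5)

```text
clock: 28.05
eef_pos: [0.4461, -0.1463, 0.1061]
tcp_rot: [0.756, -3.045, -0.0]
wrist_force: [0.1, 0.1, 1.2]
grip_width: 0.0452
gripper_force: 0.0
```

Run:
```python
from h import *
s=robot.state();print(s["clock"],s["eef_pos"],yaw(s),s["grip_width"],s["wrist_force"],s["joint_positions"].round(2))
cv2.imwrite("pics/w11.png",capture("wrist")[:,:,::-1])
go([.4478,-.1455,.0195],120)
```

```text
28.05 [ 0.44608934 -0.14626235  0.10609762] 117.87412528906596 0.04524636390613058 [0.14391557 0.05375241 1.16267994] [-0.35  0.34  0.62  2.21 -0.32  0.68  2.56]
shift [-0.09  0.05  8.79] turn -2.1 joint7 2.56
```

Converted, 8.8 cm / 75 = 0.1173, 8.2 cm / 75 = 0.1093.

>>> apply_moves(targets="-0.0013 0 0.0533 0; -0.0013 0 0.0933 0; -0.0013 0 0.1093 0; -0.0013 0 0.1173 0; -0.0013 0 0.1173 0")

```text
clock: 28.6
eef_pos: [0.4493, -0.1454, 0.0198]
tcp_rot: [-0.758, 3.046, -0.001]
wrist_force: [0.6, 0.0, 0.4]
grip_width: 0.0449
gripper_force: 0.0
```

>>> apply_moves(targets="0 0 0 0; 0 0 0 0; 0 0 0 0; 0 0 0 0; 0 0 0 0; 0 0 0 0", fingers=0.8)

```text
clock: 29.2
eef_pos: [0.4491, -0.1453, 0.0195]
tcp_rot: [-0.758, 3.047, -0.001]
wrist_force: [-2.0, 1.1, 15.3]
grip_width: 0.0135
gripper_force: 38.9
```

Converted, -20 cm / 75 = -0.2667, -16 cm / 75 = -0.2133.

>>> apply_moves(targets="0 0 -0.04 0; 0 0 -0.1067 0; 0 0 -0.2133 0; 0 0 -0.2667 0; 0 0 -0.2667 0; 0 0 -0.2667 0")

```text
clock: 29.8
eef_pos: [0.4497, -0.1454, 0.2217]
tcp_rot: [-0.758, 3.042, -0.0]
wrist_force: [0.2, -0.4, -0.7]
grip_width: 0.0134
gripper_force: 39.5
```

Run:
```python
from h import *
s=robot.state();print(s["clock"],s["eef_pos"],yaw(s),s["grip_width"],s["gripper_force"],s["joint_positions"].round(2))
go([.43,.24,.22],60);go([.5195,.332,.21],60)
```

```text
29.8 [ 0.44972738 -0.14536016  0.22165069] 117.96408509565674 0.013375041966317537 39.45307151880115 [-0.47  0.13  0.72  2.11 -0.11  0.93  2.36]
shift [-16.33  34.96   0.2 ] turn 58.0 joint7 2.36
shift [-28.54  38.89   1.27] turn 58.0 joint7 2.36
```

Converted, 38.9 cm / 75 = 0.5187, 35 cm / 75 = 0.4667, 58 degrees / 120 = 0.4833.

>>> apply_moves(targets="-0.2173 0.4667 0.0027 0.4833; -0.2173 0.4667 0.0027 0.4833; -0.2173 0.4667 0.0027 0.4833; -0.2173 0.4667 0.0027 0.4833; -0.2173 0.4667 0.0027 0.4833; -0.2173 0.4667 0.0027 0.4833; -0.2173 0.4667 0.0027 0.4833; -0.2173 0.4667 0.0027 0.4833; -0.2173 0.4667 0.0027 0.4833; -0.2173 0.4667 0.0027 0.4833; -0.2173 0.4667 0.0027 0.4833; -0.38 0.5187 0.0027 0.4833; -0.38 0.5187 0.0027 0.4833; -0.38 0.5187 0.0027 0.4833; -0.38 0.5187 0.0027 0.4833; -0.38 0.5187 0.0027 0.4833; -0.38 0.5187 0.0027 0.4833")

```text
clock: 31.5
eef_pos: [0.5174, 0.3303, 0.216]
tcp_rot: [-0.816, -3.033, 0.002]
wrist_force: [-0.0, 0.1, -0.3]
grip_width: 0.0138
gripper_force: 39.4
```

Run:
```python
from h import *
s=robot.state();print(s["clock"],s["eef_pos"],yaw(s),s["grip_width"],s["gripper_force"],s["joint_positions"].round(2))
cv2.imwrite("pics/w12.png",capture("wrist")[:,:,::-1])
go([.5195,.332,.025],60)
```

```text
31.5 [0.51744897 0.33026389 0.2160229 ] 59.880271091208265 0.013772107969110527 39.448531488887966 [-1.03  0.38  0.46  1.8  -0.2   1.    0.55]
shift [-0.11  0.24 19.13] turn -0.1 joint7 0.55
```

View pics/w12.png

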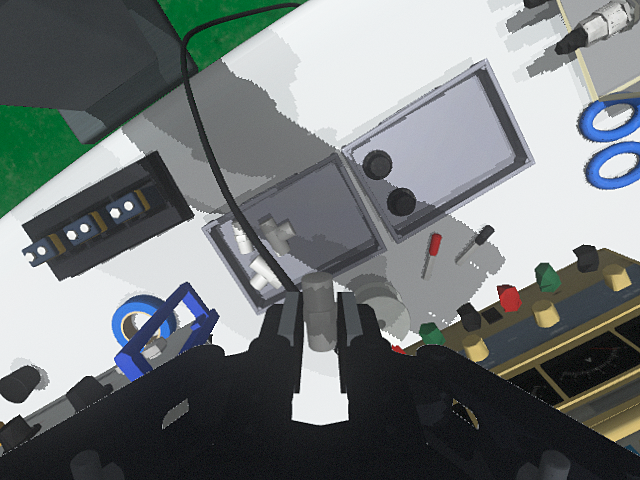

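Run:
```python
from h import *
print(px2w("wrist",[(262,222),(290,235),(275,240),(283,222)],.012).round(3))
print(px2w("wrist",[(203,224),(336,152),(385,250),(258,312)],.024).round(3))
```

```text
[[0.497 0.283 0.012]
 [0.52  0.298 0.012]
 [0.517 0.284 0.012]
 [0.507 0.299 0.012]]
[[0.471 0.24  0.024]
 [0.477 0.369 0.024]
 [0.571 0.365 0.024]
 [0.566 0.236 0.024]]
```

Converted, 4 cm / 75 = 0.0533, 3.5 cm / 75 = 0.0467.

>>> apply_moves(targets="-0.0013 0.0027 0.0267 0; -0.0013 0.0027 0.04 0; -0.0013 0.0027 0.0467 0; -0.0013 0.0027 0.0533 0")

```text
clock: 31.95
eef_pos: [0.5195, 0.3329, 0.1763]
tcp_rot: [-0.815, -3.034, 0.0]
wrist_force: [-0.5, 0.3, 0.3]
grip_width: 0.0135
gripper_force: 39.4
```

Converted, 2 cm / 75 = 0.0267, 1.5 cm / 75 = 0.02.

>>> apply_moves(targets="0 0 0.0067 0; 0 0 0.0133 0; 0 0 0.02 0; 0 0 0.0267 0")

```text
clock: 32.35
eef_pos: [0.5196, 0.3331, 0.156]
tcp_rot: [0.815, 3.034, 0.0]
wrist_force: [-0.5, 0.6, -0.9]
grip_width: 0.0136
gripper_force: 39.4
```

Converted, 2 cm / 75 = 0.0267, 1.5 cm / 75 = 0.02.

>>> apply_moves(targets="0 0 0.0067 0; 0 0 0.0133 0; 0 0 0.02 0; 0 0 0.0267 0")

```text
clock: 32.75
eef_pos: [0.5196, 0.3331, 0.1359]
tcp_rot: [-0.815, -3.034, 0.0]
wrist_force: [0.6, 0.8, 0.3]
grip_width: 0.0137
gripper_force: 39.4
```

Converted, 2 cm / 75 = 0.0267, 1.5 cm / 75 = 0.02.

>>> apply_moves(targets="0 0 0.0067 0; 0 0 0.0133 0; 0 0 0.02 0; 0 0 0.0267 0")

```text
clock: 33.15
eef_pos: [0.5196, 0.3331, 0.1159]
tcp_rot: [-0.815, -3.034, 0.0]
wrist_force: [-0.2, 0.4, -0.6]
grip_width: 0.0138
gripper_force: 39.4
```

Converted, 3.5 cm / 75 = 0.0467, 2.8 cm / 75 = 0.0373.

>>> apply_moves(targets="0 0 0.0093 0; 0 0 0.0187 0; 0 0 0.028 0; 0 0 0.0373 0; 0 0 0.0467 0")

```text
clock: 33.65
eef_pos: [0.5196, 0.3331, 0.0807]
tcp_rot: [-0.815, -3.034, 0.0]
wrist_force: [0.2, -0.7, -0.2]
grip_width: 0.0137
gripper_force: 39.4
```

Converted, 5.6 cm / 75 = 0.0747, 5 cm / 75 = 0.0667.

>>> apply_moves(targets="0 0 0.0133 0; 0 0 0.0267 0; 0 0 0.04 0; 0 0 0.0533 0; 0 0 0.0667 0; 0 0 0.0747 0; 0 0 0.0747 0")

```text
clock: 34.35
eef_pos: [0.5192, 0.3328, 0.0243]
tcp_rot: [-0.815, -3.033, 0.002]
wrist_force: [0.6, -0.2, 0.3]
grip_width: 0.0133
gripper_force: 39.4
```

Cable is not an obstacle. Release.

Converted, -18 cm / 75 = -0.24, -12 cm / 75 = -0.16.

>>> apply_moves(targets="0 0 0.0013 0; 0 0 0.0013 0; 0 0 0.0013 0; 0 0 -0.0267 0; 0 0 -0.08 0; 0 0 -0.16 0; 0 0 -0.24 0; 0 0 -0.24 0; 0 0 -0.24 0", fingers=3)

```text
clock: 35.25
eef_pos: [0.521, 0.334, 0.2093]
tcp_rot: [0.814, 3.031, 0.008]
wrist_force: [0.9, -0.0, -0.2]
grip_width: 0.0301
gripper_force: 0.0
```

Run:
```python
from h import *
s=robot.state();print(s["clock"],s["eef_pos"],yaw(s),s["grip_width"],s["joint_positions"].round(2))
cv2.imwrite("pics/w13.png",capture("wrist")[:,:,::-1])
go([.43,.2,.2],75);go([.447,-.0616,.20],75);
```

```text
35.25 [0.52098114 0.33397099 0.20926916] 59.935638307177975 0.03009997974252555 [-1.03  0.4   0.46  1.8  -0.21  0.99  0.56]
shift [  1.11 -16.08   0.65] turn -15.0 joint7 0.56
shift [-13.46 -37.87   0.59] turn -15.0 joint7 0.56
```

Converted, -37.9 cm / 75 = -0.5053, -16.1 cm / 75 = -0.2147, -25 degrees / 120 = -0.2083.

>>> apply_moves(targets="0.0147 -0.2147 0.008 -0.0667; 0.0147 -0.2147 0.008 -0.1333; 0.0147 -0.2147 0.008 -0.2083; 0.0147 -0.2147 0.008 -0.2083; -0.18 -0.5053 0.008 -0.2083; -0.18 -0.5053 0.008 -0.2083; -0.18 -0.5053 0.008 -0.2083; -0.18 -0.5053 0.008 -0.2083; -0.18 -0.5053 0.008 -0.2083; -0.18 -0.5053 0.008 -0.2083; -0.18 -0.5053 0.008 -0.2083; -0.18 -0.5053 0.008 -0.2083; -0.18 -0.5053 0.08 -0.2083; -0.18 -0.5053 0.1467 -0.2083; -0.18 -0.5053 0.1467 -0.2083; -0.18 -0.5053 0.1467 -0.2083", fingers=4.5)

```text
clock: 36.9
eef_pos: [0.446, -0.062, 0.0951]
tcp_rot: [-0.137, -3.135, 0.002]
wrist_force: [1.0, 0.0, 0.5]
grip_width: 0.0448
gripper_force: 0.0
```

Run:
```python
from h import *
s=robot.state();print(s["clock"],s["eef_pos"],yaw(s),s["grip_width"],s["joint_positions"].round(2))
im=capture("wrist")[:,:,::-1]
cv2.imwrite("pics/w14.png",im)
q=w2px("wrist",[(.447,-.0616,.009)])[0];print(q)
x,y=q.astype(int)-40; m=(im[y:y+80,x:x+80].max(2)<60).astype(np.uint8)
n,l,st,ce=cv2.connectedComponentsWithStats(m);i=1+st[1:,4].argmax();print(st[i],ce[i]+[x,y],px2w("wrist",[ce[i]+[x,y]],.009))
go([.447,-.0616,.0195],85)
```

```text
36.9 [ 0.44596524 -0.06201162  0.09511875] 84.97811829622869 0.04480163675677564 [-0.49  0.33  0.57  2.25 -0.29  0.64  1.78]
[321.53626023 255.74445222]
[ 21  21  41  43 740] [323.17837838 256.48783784] [[ 0.447546   -0.06067485  0.009     ]]
shift [0.01 0.05 7.7 ] turn -0.0 joint7 1.78
```

Converted, 7.65 cm / 75 = 0.102, 7.2 cm / 75 = 0.096.

>>> apply_moves(targets="0 0.0013 0.0533 0; 0 0.0013 0.08 0; 0 0.0013 0.096 0; 0 0.0013 0.102 0; 0 0.0013 0.102 0")

```text
clock: 37.45
eef_pos: [0.4475, -0.0614, 0.0199]
tcp_rot: [0.139, 3.137, 0.001]
wrist_force: [0.4, 0.3, 0.6]
grip_width: 0.0447
gripper_force: 0.0
```

>>> apply_moves(targets="0 0 0 0; 0 0 0 0; 0 0 0 0; 0 0 0 0; 0 0 0 0; 0 0 0 0", fingers=1.5, force=30)

```text
clock: 38.05
eef_pos: [0.4475, -0.0615, 0.0199]
tcp_rot: [0.139, 3.137, 0.001]
wrist_force: [-1.7, 0.7, 13.0]
grip_width: 0.0215
gripper_force: 29.5
```

Converted, -20 cm / 75 = -0.2667, -16 cm / 75 = -0.2133.

>>> apply_moves(targets="0 0 -0.04 0; 0 0 -0.1067 0; 0 0 -0.2133 0; 0 0 -0.2667 0; 0 0 -0.2667 0; 0 0 -0.2667 0")

```text
clock: 38.65
eef_pos: [0.4482, -0.0613, 0.2221]
tcp_rot: [0.138, 3.133, 0.004]
wrist_force: [0.3, -0.2, -0.8]
grip_width: 0.0211
gripper_force: 28.8
```

Run:
```python
from h import *
s=robot.state();print(s["clock"],s["eef_pos"],yaw(s),s["grip_width"],s["gripper_force"],s["joint_positions"].round(2))
cv2.imwrite("pics/w15.png",capture("wrist")[:,:,::-1])
go([.43,.25,.22],85);go([.515,.455,.22],85)
```

```text
38.65 [ 0.44818187 -0.0613425   0.2220881 ] 84.95979728084056 0.021093154050159837 28.778601439043996 [-0.67  0.08  0.71  2.15 -0.07  0.93  1.57]
shift [ 4.45 30.84  0.09] turn -0.0 joint7 1.57
shift [-2.22 52.01  0.16] turn -0.0 joint7 1.57
```

Converted, 52 cm / 75 = 0.6933, 30.8 cm / 75 = 0.4107.

>>> apply_moves(targets="0.0587 0.4107 0.0013 0; 0.0587 0.4107 0.0013 0; 0.0587 0.4107 0.0013 0; 0.0587 0.4107 0.0013 0; 0.0587 0.4107 0.0013 0; 0.0587 0.4107 0.0013 0; 0.0587 0.4107 0.0013 0; -0.0293 0.6933 0.0013 0; -0.0293 0.6933 0.0013 0; -0.0293 0.6933 0.0013 0; -0.0293 0.6933 0.0013 0; -0.0293 0.6933 0.0013 0; -0.0293 0.6933 0.0013 0; -0.0293 0.6933 0.08 0; -0.0293 0.6933 0.1467 0; -0.0293 0.6933 0.2 0; -0.0293 0.6933 0.2 0; -0.0293 0.6933 0.2 0")

```text
clock: 40.5
eef_pos: [0.5146, 0.4533, 0.0689]
tcp_rot: [-0.14, -3.138, 0.003]
wrist_force: [-0.0, 0.6, 1.4]
grip_width: 0.0215
gripper_force: 28.8
```

Run:
```python
from h import *
s=robot.state();print(s["clock"],s["eef_pos"],yaw(s),s["grip_width"],s["gripper_force"])
cv2.imwrite("pics/w16.png",capture("wrist")[:,:,::-1])
go([.517,.456,.025],85)
```

```text
40.5 [0.51462912 0.45325256 0.06890346] 84.88421199375438 0.02149229191168114 28.77760902454611
shift [-0.13  0.18  4.57] turn -0.1 joint7 0.89
```

Converted, 4.4 cm / 75 = 0.0587, 3.8 cm / 75 = 0.0507.

>>> apply_moves(targets="-0.0013 0.0027 0.02 0; -0.0013 0.0027 0.04 0; -0.0013 0.0027 0.0507 0; -0.0013 0.0027 0.0587 0; -0.0013 0.0027 0.0587 0")

```text
clock: 41.05
eef_pos: [0.5153, 0.456, 0.024]
tcp_rot: [-0.139, -3.138, 0.002]
wrist_force: [0.1, 0.9, -0.6]
grip_width: 0.0214
gripper_force: 28.8
```

Converted, -24 cm / 75 = -0.32, -20 cm / 75 = -0.2667.

>>> apply_moves(targets="0 0 0 0; 0 0 0 0; 0 0 0 0; 0 0 -0.0133 0; 0 0 -0.0533 0; 0 0 -0.1333 0; 0 0 -0.2667 0; 0 0 -0.32 0; 0.04 -0.1333 -0.32 0; 0.04 -0.1333 -0.32 0; 0.04 -0.1333 -0.32 0; 0.04 -0.1333 -0.32 0; 0.04 -0.1333 -0.32 0", fingers=3.6)

```text
clock: 42.35
eef_pos: [0.4769, 0.36, 0.2655]
tcp_rot: [0.138, 3.138, 0.002]
wrist_force: [0.6, 0.5, 0.0]
grip_width: 0.0359
gripper_force: 0.0
```

Run:
```python
from h import *
s=robot.state();print(s["clock"],s["eef_pos"],s["grip_width"],s["wrist_force"])
im=capture("wrist")[:,:,::-1]
cv2.imwrite("pics/w17.png",im)
```

```text
42.35 [0.47692999 0.35999602 0.26553881] 0.03592629409909509 [0.60151763 0.45782892 0.03410442]
```

View pics/w17.png

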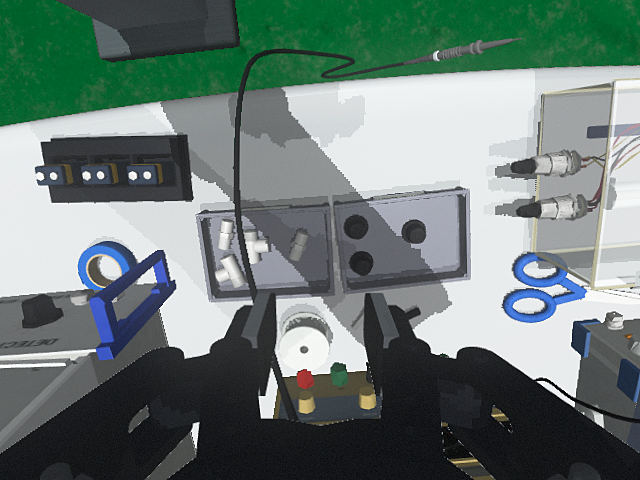

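The picture shows the three batteries level in the tray (48–143, 174). The tee (255, 245) and barrel (299, 244) are on the adapter bin floor, and the knob (413, 231) is standing in the knob bin. The gripper is clear of everything.

```bash
python3 -c "
from cell import robot
print(robot.close_job())"
```

```text
the job is handed in; nothing more can be done
None
```

The job is handed in at about 42 s of robot time: both batteries are in the free wells, the tee and barrel are in the adapter bin and the knob is in the knob bin, as the last wrist picture shows; the loupe and USB stick were not touched as far as I saw, and no pass/fail verdict came back.

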